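Close the pinning jig and hold the mating hinge leaf in line for the pin

ROBOT

A 6-joint arm with a two-finger parallel gripper is mounted at the origin on the work surface. World frame = base frame: x ahead of the robot, y to its left, z up, the work surface at z = 0. Lengths are in m, angles in degrees, forces in N, time in s.
With the tool pointing down it reaches from about 0.35 to 0.85 m from the base axis. Payload 8.1 kg.
Tool frame: the origin (TCP) lies at the very end of the fingers, on their centre line; the grasp point (between the pads) lies 19 mm behind it; z points along the fingers, y is the line along which they close (so a half turn about z gives the same grasp; the last joint's range is limited). The gripper opens to 93 mm and grips with 3 to 60 N. Pads are 15 mm wide; open, the fingers measure 128 mm over their backs; the gripper's body (75 mm by 188 mm) begins 65 mm behind the grasp point.
Start: joints at [-4.893, 7.471, 85.268, -0, 87.261, -4.893], TCP at [0.6, 0, 0.219] pointing down, gripper open.
Joint ranges: [-169.43, 169.43], [-51.17, 129.36], [1.28, 143.12], [-76.62, 256.62], [0, 156.53], [-152.29, 152.29]. Speed limits (degrees/s): [136.94, 136.94, 159.86, 180, 180, 180].

INTERFACE

Orientations are given as a 3x3 rotation matrix whose columns are the frame's x, y, z axes.
In Python, from plant import robot, vision gives the robot as it stands. The module is installed in compiled form; this text tells all that it offers.
- The arm moves only by the tool apply_moves, never from a script. Its argument "motion" is a list that holds one entry, the list of rows, each a list of 7 numbers: the shift along the tool's x, y, z in m, then the turn, a rotation vector about the tool's x, y, z in units of 6 degrees (1.0 is 6 degrees), then the closure in counts, from 0 (fully open) to 255 (shut). A call has 1 to 5 rows; each row shifts and turns the commanded pose from where the row before left it, along the tool's axes as they then stand; what a row does not reach is not made up. A row lasts 1/12 s, in which the tool goes at most 41.7 mm and 7.16 degrees, less where a joint would pass 70% of its speed; a pose out of reach is approached as far as the arm can. A call is refused whole if a number of a shift passes 0.0417 or a number of a turn 1, either way. A call with a gripper value outside its range is refused whole. The fingers move at their own pace and stop on an object; the grip force is fixed at half the most. Time passes only in rows, so rows that do not move let the fingers close. It gives the time, the measured TCP pose, the force, the opening and the grip force at its end, in the units of the state.
- robot.get_state(): the state, without advancing time (a new reading comes with each control period).
- vision.snapshot(name): name is "scene" or "side" or "wrist"; returns a dict with "image" (480x640x3 uint8, blue, green, red), "mtx" (3x3 intrinsics, pixels), "dist_coeffs" ([k1, k2, p1, p2, k3] as OpenCV has them; the pictures are not rectified), "R" (3x3) and "t" (3): a world point X has camera coordinates R X + t; the wrist camera has in their place "tool_from_camera" (4x4, takes a point from camera to tool coordinates, whose origin is the TCP and whose axes are the flange's). Camera axes: x right, y down, z forward; pixel columns grow to the right and rows downward; lengths in m; the calibration is good to about 2 mm. A picture is of the moment at which its call begins: read the wrist's pose just before it. There is no depth.
- robot.finish_job(): hands the job in; it is judged then, once.
The state is a dict: "time": time; "qpos": joint angles; "joint_velocities": joint speeds; "tau": joint torques, N m; "position": TCP position; "tool_rot": TCP orientation; "contact_force": force on the tool from outside, world axes, zero at the start; "ft_torque": the same for the moment, N m; "grip_width": finger opening in m; "grasp_force": force on a finger pad.
Only numpy, scipy, OpenCV 4.12 (cv2) and the standard library are available. Lean on these libraries where they do the work, as an engineer would, in place of code of your own. Each camera call takes 0.05 s, during which the arm holds its last target. There are 200 camera calls.

TASK

Lower the jig's raised hold-down plate by its side handle gently, without dropping it, until it rests fully on its stops over the black hinge leaf in the nest. Then lift the mating leaf, the one with a single middle knuckle, out of the wooden rack and bring it upright, knuckle down, between the two knuckles of the nested leaf until the pin holes line up. Finish while still holding it there with the gripper, clear of the jig and not forced against the nested leaf, ready for the pin; leave the spare leaf and everything else where they are.

Things in the scene. Friction and masses are not known exactly. Their poses are not given: they have to be found in the camera images.
- jig: Pinning jig, fixed, yaw within 0.35 rad. Origin on the bench below the middle of the pin line; x from the pin line to the hold-down's hinge, y along the pin line to the air cylinder, z up. Base plate 14 mm thick, x -45 to 155, y +-62 mm; grey nest block x 15 to 65, y +-45, top z 56 mm; free under the pin line down to the base plate. Pin bush and cylinder at y 57 to 156, up to z 80 mm.
- holddown (a joint): Angle of the hinged aluminium hold-down (rad): 0 level on its two stop screws, 1.57 upright, 1.95 leaning fully back; starts 1.66 to 1.9. Plate 118 mm wide, 84 long, 8 thick, 0.25 kg. Hinge friction 0.05 N m: it stays where left above about 1.2 rad, below that it falls if let go. Down, it covers jig x 27 to 111 mm, top 73 mm above the bench, the pin line left free.
- holddown_hinge (a point): Middle of the hold-down's hinge axis, which runs along the jig's y: in the jig frame x 115, y 0, z 71 mm. Fixed.
- holddown_grip (a point): Grip point on the axis of the hold-down's black round side handle: 16 mm thick, along the jig's y, on its -y side, 26 mm of it free either way along y. 75 mm from the hinge axis: at joint angle a in the jig frame x 115 - 75 cos a, y -98, z 71 + 75 sin a mm. Fixed to the plate, so it turns between the fingers as the plate swings.
- nest_leaf: Black hinge leaf lying loose in the jig's nest (1 mm play; the lowered hold-down stays 1 mm above it). Origin: middle of its pin hole line, between its two knuckles, 60 mm above the bench. y along the holes, x across its plate towards the hold-down's hinge, z up. Knuckles 24 mm diameter, 20 long, with a gap of 35 mm between them (y +-17.5); holes 12 mm. Plate 8 mm thick, 75 wide, x 19.5 to 62.
- loose_leaf: Mating black leaf, T-shaped, 0.08 kg: one middle knuckle 24 mm diameter, 28 long (y +-14), hole 12 mm. Origin: middle of the hole; z up its plate, y along the hole, x square to the plate; same either way round. Plate 8 mm thick, 75 wide, z 15.5 to 62 mm; neck 28 wide below. Upright in either bay of the rack, knuckle down, origin 23.5 mm above the bench, leaning up to 0.07 rad.
- spare_leaf: Spare black leaf with two end knuckles, like the nested one, upright in the rack's other bay. Not to be moved.
- rack: Wooden rack, fixed, 214 mm along its y, 60 along x; origin under its centre on the bench. Two bays at y -50 and +50 mm, floor 12 mm above the bench. Slotted posts up to 68 mm above the bench guide the side edges of each leaf, whose plate lies along the rack's y; each bay is open over its middle 60 mm. A leaf comes out straight up, clear after 55 mm.
- hammer: Hammer lying on the bench, bystander. Origin under its middle.
- pin_bin: Grey open plastic bin with steel hinge pins, 110 x 150 x 55 mm, bystander. Origin under its centre.
- door_pull: Black moulded door pull lying on the bench, 110 x 40 x 28 mm, bystander. Origin under its centre.

How it is judged (in metres and radians):
On the way, in this order (a step that is already met when the one before it is completed fails the run):
1. the hold-down lies at rest on its stops (value of joint holddown below 0.03 rad and velocity of joint holddown above -0.05 rad/s), for 0.3 s.
2. the single-knuckle leaf is lifted clear of the rack in the fingers (height (world z) of loose_leaf above 0.08 m and contact force between the fingers and loose_leaf above 3 N), for 0.1 s.
At the end, for the whole second after the job is handed in: Hold-down on its stops (<0.03 rad), nested leaf still flat in place (<5 mm). Single-knuckle leaf gripped, still, upright (0.2 rad), off the jig, its hole in line with the nested knuckles: 3 mm across the pin line, 4 mm along it, 0.07 rad; under 8 N on the nested leaf (value of joint holddown below 0.03 rad and x of loose_leaf in the frame of nest_leaf between -0.003 and 0.003 m and z of loose_leaf in the frame of nest_leaf between -0.003 and 0.003 m and y of loose_leaf in the frame of nest_leaf between -0.004 and 0.004 m and angle between the y axis of loose_leaf and the y axis of nest_leaf, either way round below 0.07 rad and angle between loose_leaf's own z axis and vertical below 0.2 rad and linear speed of loose_leaf below 0.02 m/s and contact force between the fingers and loose_leaf above 3 N and contact force between loose_leaf and jig below 0.5 N and contact force between loose_leaf and nest_leaf below 8 N and distance of nest_leaf from where it was at the start of the episode below 0.005 m and angle between nest_leaf's own z axis and vertical below 0.06 rad); the arm keeps its last pose, push and grip.
It fails at once if the hold-down is dropped or slammed onto its stops (over 2.5 rad/s near them) (value of joint holddown below 0.25 rad and velocity of joint holddown below -2.5 rad/s).
It fails at once if the nested leaf is knocked out of the nest (distance of nest_leaf from where it was at the start of the episode above 0.02 m).
It fails at once if the spare leaf is disturbed (distance of spare_leaf from where it was at the start of the episode above 0.02 m).
It fails at once if a thing on the bench is pushed about (distance of any of hammer, pin_bin, door_pull from where it was at the start of the episode above 0.03 m).
It also fails if it takes over 59 s, if anything falls off the work surface, if the arm or the gripper's body presses on something with over 40 N, if the wrist force passes 120 N, or if a joint passes its speed limit or range.

## Working session

There is one attempt and no reset: what is moved stays moved. The work goes in short steps, Python scripts to look and compute and a tool call to move; the robot and the scene stay as the last step left them, time stands still between calls to the robot, and variables do not carry over. Pictures are saved under pics/ and viewed, at most 10 in all, crops included, and the job is handed in when it is done.

Besides the shell and the picture viewer there is one more tool, called after "Call:" in YAML: its name, and indented under it one key for each argument. apply_moves: Moves the arm, as the interface text tells. Its arguments: {"type":"object","properties":{"motion":{"type":"array"}},"required":["motion"]}

```bash
mkdir -p pics; cat > h.py <<'E'
import numpy as np, cv2
from plant import robot, vision
def snap(n,f=None):
    st=robot.get_state(); s=vision.snapshot(n)
    if n=='wrist':
        T=np.eye(4);T[:3,:3]=np.array(st['tool_rot']).reshape(3,3);T[:3,3]=st['position']
        M=np.linalg.inv(T@np.array(s['tool_from_camera'])); s['R'],s['t']=M[:3,:3],M[:3,3]
    s['R']=np.array(s['R']);s['t']=np.array(s['t']).ravel()
    if f: cv2.imwrite('pics/'+f,s['image']); np.savez('pics/'+f[:-4]+'.npz',**{k:np.array(s[k],float) for k in('mtx','dist_coeffs','R','t')})
    return s
def load(f): return dict(np.load('pics/'+f+'.npz'))
def ray(s,p):
    u=cv2.undistortPoints(np.array(p,float).reshape(-1,1,2),s['mtx'],s['dist_coeffs']).reshape(-1,2)
    d=np.c_[u,np.ones(len(u))]@s['R']; return -s['R'].T@s['t'],d
def onz(s,p,z):
    c,d=ray(s,p); return c+d*((z-c[2])/d[:,2])[:,None]
def tri(s1,p1,s2,p2):
    c1,d1=ray(s1,p1);c2,d2=ray(s2,p2);o=[]
    for a,b in zip(d1,d2):
        x=np.linalg.lstsq(np.c_[a,-b],c2-c1,rcond=None)[0];P=c1+a*x[0];Q=c2+b*x[1];o.append([*((P+Q)/2),np.linalg.norm(P-Q)])
    return np.array(o)
def proj(s,X):
    return cv2.projectPoints(np.array(X,float).reshape(-1,3),cv2.Rodrigues(s['R'])[0],s['t'],s['mtx'],s['dist_coeffs'])[0].reshape(-1,2)
E
python3 - <<'E'
from h import *
np.set_printoptions(precision=3,suppress=True)
for n in('scene','side','wrist'):
    s=snap(n,n+'0.png');print(n,-s['R'].T@s['t'],s['mtx'][0,0])
print(robot.get_state())
E
```

```text
scene [ 1.114 -0.61   0.791] 453.13950603595816
side [-0.189 -0.954  0.792] 599.450432726938
wrist [0.598 0.079 0.384] 419.9795790962227
{'time': 0.15, 'qpos': array([-4.892,  7.506, 85.315,  0.001, 87.261, -4.892]), 'joint_velocities': array([ 0.021, -0.106, -0.218,  0.012, -0.218, -0.054]), 'tau': array([  0.   , -56.047, -49.233,   0.077,   0.031,  -0.   ]), 'position': array([0.6  , 0.   , 0.218]), 'tool_rot': array([[-0.   ,  1.   , -0.001],
       [ 1.   ,  0.   ,  0.   ],
       [ 0.   , -0.001, -1.   ]]), 'contact_force': array([-0.199,  0.165,  0.224]), 'ft_torque': array([ 0.051,  0.049, -0.007]), 'grasp_force': 0.0, 'grip_width': 0.09291547476433301}
```

View pics/scene0.png

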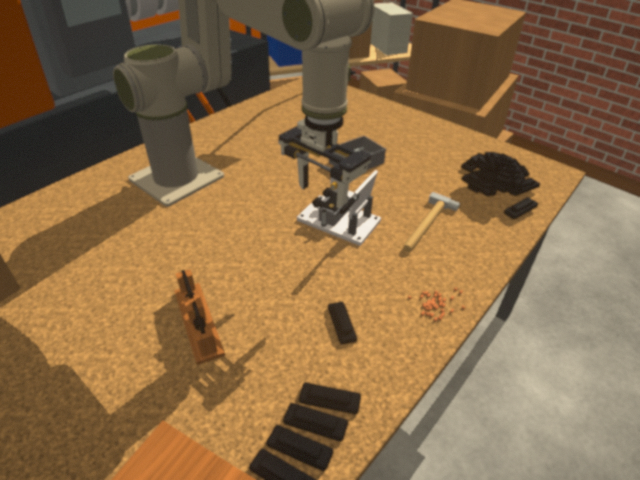

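View pics/side0.png

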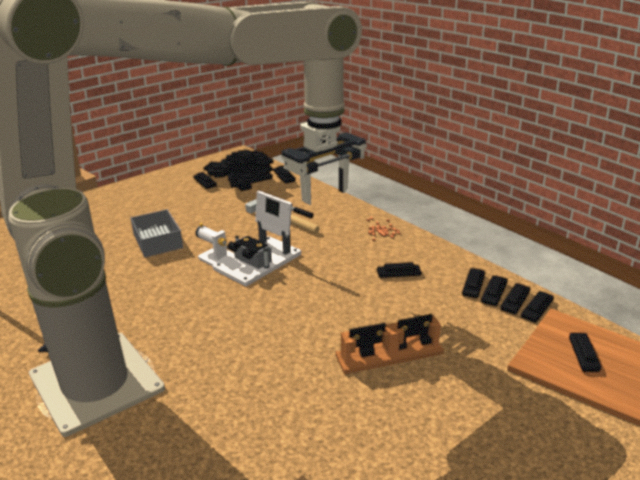

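The jig is around scene (340,215) and side (250,245), the handle at side (302,212), and the rack at scene (200,315) and side (390,340). I'll enlarge these.

```bash
python3 - <<'E'
from h import *
a=cv2.imread('pics/side0.png');b=cv2.imread('pics/scene0.png')
f=lambda i,x,y,w,h:cv2.resize(i[y:y+h,x:x+w],(400,300),interpolation=cv2.INTER_CUBIC)
m=np.vstack([np.hstack([f(a,190,190,120,90),f(b,285,165,104,78)]),np.hstack([f(a,330,300,120,90),f(b,140,262,136,102)])])
cv2.imwrite('pics/m0.png',m)
np.set_printoptions(precision=3,suppress=True)
s=load('side0');c=load('scene0')
# rough
print(tri(s,[[302,212],[390,340]],c,[[320,200],[200,315]]))
print(onz(s,[[199,258],[247,282],[300,256],[338,368],[442,350]],.01),onz(c,[[298,218],[361,242],[380,222]],.014))
E
```

```text
[[ 0.565  0.039  0.174  0.011]
 [ 0.521 -0.3    0.028  0.007]]
[[ 0.403  0.279  0.01 ]
 [ 0.435  0.101  0.01 ]
 [ 0.609  0.116  0.01 ]
 [ 0.399 -0.276  0.01 ]
 [ 0.596 -0.374  0.01 ]] [[0.44  0.094 0.014]
 [0.629 0.13  0.014]
 [0.618 0.231 0.014]]
```

View pics/m0.png

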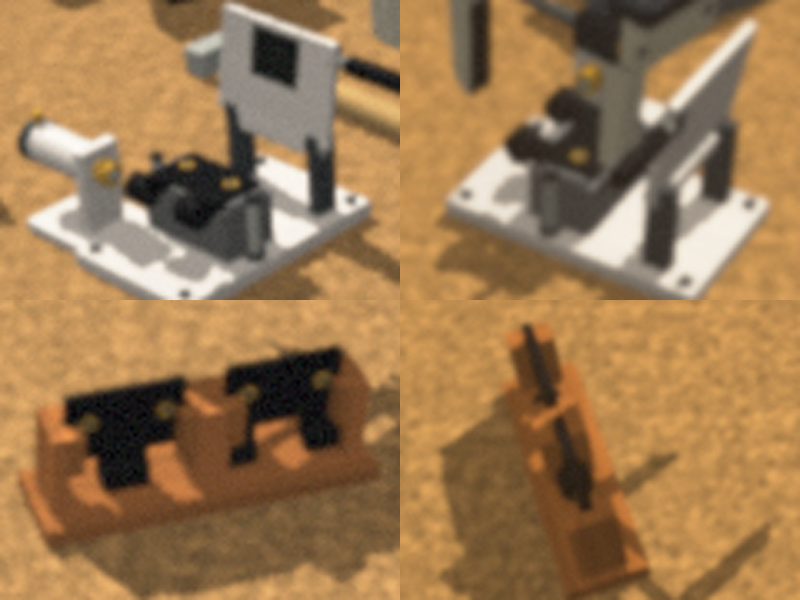

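View pics/wrist0.png

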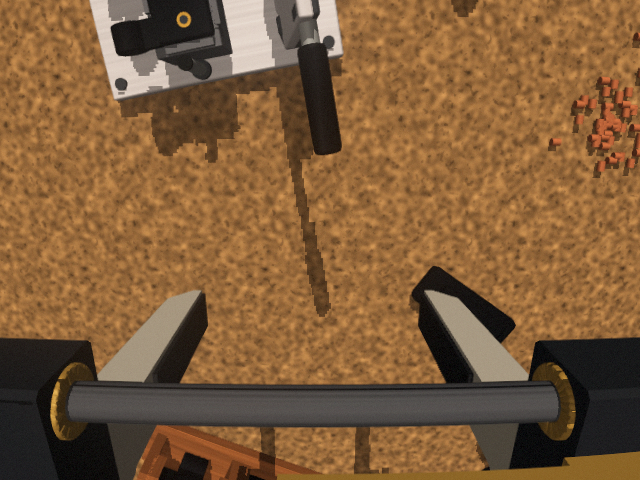

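Wrist view: base-plate −y corners at (118,100) and (342,52), handle axis from (313,45) to (328,150). In the mosaic, the single-knuckle leaf stands in the rack's low-x bay.

```bash
cat > m1.py <<'E'
from h import *
np.set_printoptions(precision=4,suppress=True)
w=load('wrist0');s=load('side0');c=load('scene0')
P=onz(w,[[118,100],[342,52]],.014);d=P[1]-P[0];L=np.hypot(d[0],d[1]);yaw=np.arctan2(d[1],d[0])
ex=np.array([np.cos(yaw),np.sin(yaw),0]);ey=np.array([-ex[1],ex[0],0])
mid=(P[0]+P[1])/2; O=mid-ex*.055+ey*.062; O[2]=0
print('len',L,'yaw',yaw,'O',O)
# from scene corners
Q=onz(c,[[285+45*.26,165+212*.26],[285+292*.26,165+298*.26],[285+368*.26,165+204*.26]],.014)
print('scene jig coords',(Q-O)@np.array([ex,ey]).T)
Q=onz(s,[[190+367*.3,190+212*.3]],.014);print('side',(Q-O)@np.array([ex,ey]).T)
# handle: rays of the axis intersected with circle
for px in ([320,95],[313,47],[328,148]):
    C,D=ray(w,[px]);C=C-O;D=D[0]
    p=np.array([C@ex,C@ey,C[2]]);q=np.array([D@ex,D@ey,D[2]])
    # |(x-.115, z-.071)|=.075
    A=q[0]**2+q[2]**2;B=2*((p[0]-.115)*q[0]+(p[2]-.071)*q[2]);K=(p[0]-.115)**2+(p[2]-.071)**2-.075**2
    for t in np.roots([A,B,K]):
        r=p+t*q; print(px,'jig',r,'a',np.arctan2(r[2]-.071,.115-r[0]))
# handle in side view
print('handle side/scene tri'); 
# rack: base corners z~.012? side bottom corners on z=0
print('rack',onz(s,[[330+55*.3,300+545*.3*1.0]],0))
sx=lambda x,y:[330+x*.3,300+(y-300)*.3]
cx=lambda x,y:[140+(x-400)*.34,262+(y-300)*.34]
print('leaf top corners', onz(s,[sx(67,400),sx(185,379),sx(228,370),sx(340,350)],.0855))
print('leaf top scene', onz(c,[cx(522,325),cx(552,400)],.0855))
print('tri',tri(s,[sx(67,400),sx(185,379)],c,[cx(525,325),cx(552,400)]))
E
python3 m1.py
```

```text
len 0.19454854652947448 yaw 0.1859079914870105 O [0.4605 0.1646 0.    ]
scene jig coords [[-0.0317 -0.0755]
 [ 0.1595 -0.0666]
 [ 0.161   0.0534]]
side [[ 0.1409 -0.0723]]
[320, 95] jig [ 0.1287 -0.0916 -0.0027] a -1.754143086205099
[320, 95] jig [ 0.1252 -0.0984  0.1453] a 1.7065699859217422
[313, 47] jig [ 0.13   -0.0513 -0.0025] a -1.772094513470269
[313, 47] jig [ 0.126  -0.0736  0.1452] a 1.7176525389996682
[328, 148] jig [ 0.1275 -0.1382 -0.003 ] a -1.7377146926836025
[328, 148] jig [ 0.1244 -0.1272  0.1454] a 1.6964384655677969
handle side/scene tri
rack [[ 0.2592 -0.4611  0.    ]]
leaf top corners [[ 0.4324 -0.2733  0.0855]
 [ 0.4982 -0.3034  0.0855]
 [ 0.5235 -0.3138  0.0855]
 [ 0.5885 -0.3441  0.0855]]
leaf top scene [[ 0.4376 -0.2764  0.0855]
 [ 0.5145 -0.3069  0.0855]]
tri [[ 0.435  -0.2718  0.0821  0.0027]
 [ 0.5052 -0.3     0.0772  0.0064]]
```

Jig: origin ≈ (0.4605, 0.1646), yaw ≈ 0.186, and the hold-down stands at ≈1.71 rad. The plate edge comes out at 194 mm against 200 given, which is close enough to set out. I'll align the tool and go above the handle.

Call:
apply_moves:
  motion:
    - [[0, 0, 0, 0, 0, -0.89, 0], [0, 0, 0, 0, 0, -0.89, 0], [0.035, 0.0085, 0, 0, 0, 0, 0], [0.035, 0.0085, 0, 0, 0, 0, 0], [0.0196, 0.0015, 0, 0, 0, 0, 0]]

```text
time: 0.57
position: [0.6015, 0.0942, 0.2182]
tool_rot: [[-0.186, 0.983, -0.0], [0.983, 0.186, 0.001], [0.001, -0.0, -1.0]]
contact_force: [-0.7, 0.2, -0.1]
grip_width: 0.0926
grasp_force: 0.0
```

```bash
python3 - <<'E'
from h import *
s=snap('wrist','w1.png')
cv2.imwrite('pics/w1v.png',s['image']); st=robot.get_state();print(st['position'],st['tool_rot'],st['time'])
E
```

```text
[0.60077574 0.09691314 0.21816961] [[-1.88132919e-01  9.82143090e-01 -9.77689599e-04]
 [ 9.82140227e-01  1.88134784e-01  2.42423876e-03]
 [ 2.56488677e-03 -5.04149169e-04 -9.99996584e-01]] 0.6167
```

View pics/w1v.png

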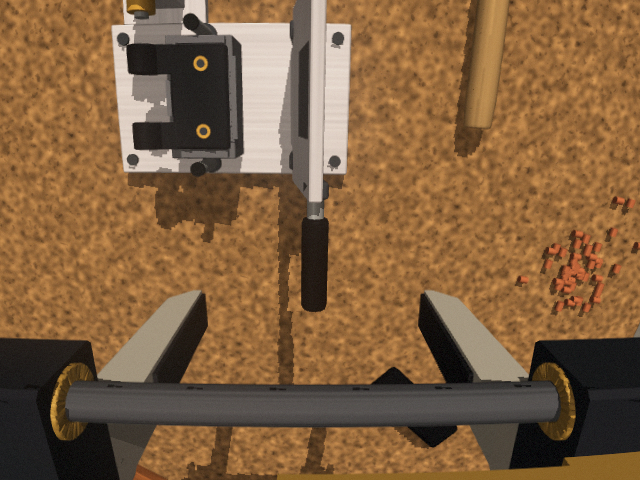

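The picture shows the whole base plate: corners at (113,26), (350,23), (346,173) and (125,175), and the handle from (315,220) to (314,308). I'll refine from these two wrist places.

```bash
python3 - <<'E'
from h import *
np.set_printoptions(precision=4,suppress=True)
w0=load('wrist0');w1=load('w1')
c=onz(w1,[[125,175],[346,173],[350,23],[113,26]],.014)[:,:2]
print(c,[np.linalg.norm(c[i]-c[i-1]) for i in range(4)])
m=np.array([[-.045,-.062],[.155,-.062],[.155,.062],[-.045,.062]])
a=m-m.mean(0);b=c-c.mean(0);th=np.arctan2((a[:,0]*b[:,1]-a[:,1]*b[:,0]).sum(),(a*b).sum())
R=np.array([[np.cos(th),-np.sin(th)],[np.sin(th),np.cos(th)]]);O=c.mean(0)-R@m.mean(0)
print('yaw',th,'O',O,'res',(c-O)@R-m)
T=tri(w0,[[328,153],[302,45]],w1,[[314,310],[315,219]]);print('handle end',T,(T[:,:2]-O)@R)
K=onz(w1,[[151,58],[152,135]],.070)[:,:2];print('knuckles',(K-O)@R)
p=np.array(robot.get_state()['position']);print('tcp jig',(p[:2]-O)@R)
E
```

```text
[[0.4286 0.0938]
 [0.6224 0.1311]
 [0.6007 0.2518]
 [0.4077 0.2166]] [np.float64(0.12461237059411151), np.float64(0.1973509518890741), np.float64(0.12261581076744488), np.float64(0.1962335211601473)]
yaw 0.18179515015770692 O [0.4608 0.1634] res [[ 0.0008 -0.0006]
 [-0.0019  0.001 ]
 [-0.0014 -0.0004]
 [ 0.0024 -0.    ]]
handle end [[0.6065 0.0602 0.1494 0.0006]
 [0.5944 0.1164 0.1495 0.0045]] [[ 0.1247 -0.1278]
 [ 0.123  -0.0704]]
knuckles [[ 0.0086  0.028 ]
 [ 0.005  -0.0259]]
tcp jig [ 0.1257 -0.0907]
```

Call:
apply_moves:
  motion:
    - [[-0.007, -0.001, 0.03, 0, 0, 0, 0], [0, 0, 0.03, 0, 0, 0, 0], [0, 0, 0.031, 0, 0, 0, 0], [0, 0, 0, 0, 0, 0, 60], [0, 0, 0, 0, 0, 0, 255]]

```text
time: 1.03
position: [0.5999, 0.0842, 0.1256]
tool_rot: [[-0.185, 0.983, -0.005], [0.983, 0.185, -0.0], [0.001, -0.005, -1.0]]
contact_force: [0.2, 0.7, 0.8]
grip_width: 0.0838
grasp_force: 0.0
```

Call:
apply_moves:
  motion:
    - [[0, 0, 0, 0, 0, 0, 255], [0, 0, 0, 0, 0, 0, 255], [0, 0, 0, 0, 0, 0, 255], [0, 0, 0, 0, 0, 0, 255], [0, 0, 0, 0, 0, 0, 255]]

```text
time: 1.45
position: [0.6026, 0.0845, 0.129]
tool_rot: [[-0.185, 0.983, 0.002], [0.983, 0.185, 0.0], [-0.0, 0.002, -1.0]]
contact_force: [-0.3, 0.0, 0.1]
grip_width: 0.0507
grasp_force: 0.0
```

Call:
apply_moves:
  motion:
    - [[0, 0, 0, 0, 0, 0, 255], [0, 0, 0, 0, 0, 0, 255], [0, 0, 0, 0, 0, 0, 255], [0, 0, 0, 0, 0, 0, 255], [0, 0, 0, 0, 0, 0, 255]]

```text
time: 1.87
position: [0.6019, 0.0844, 0.1276]
tool_rot: [[-0.185, 0.983, 0.0], [0.983, 0.185, 0.0], [0.0, 0.0, -1.0]]
contact_force: [1.5, 0.6, 0.7]
grip_width: 0.0178
grasp_force: 0.5
```

Call:
apply_moves:
  motion:
    - [[0, 0, 0, 0, 0, 0, 255], [0, 0, 0, 0, 0, 0, 255], [0, 0, 0, 0, 0, 0, 255]]

```text
time: 2.12
position: [0.602, 0.0845, 0.1277]
tool_rot: [[-0.185, 0.983, 0.0], [0.983, 0.185, 0.0], [0.0, 0.0, -1.0]]
contact_force: [2.3, 0.3, -0.4]
grip_width: 0.0151
grasp_force: 30.0
```

```bash
python3 - <<'E'
from h import *
s=robot.get_state();p=s['position'];th=.1835;R=np.array([[np.cos(th),-np.sin(th)],[np.sin(th),np.cos(th)]])
print(p,(p[:2]-[.4608,.1634])@R,s['grip_width'],s['grasp_force'],s['contact_force'])
E
```

```text
[0.60202671 0.08445305 0.12769241] [ 0.12445006 -0.10339143] 0.015066630378834862 29.994318187236786 [ 2.33333726  0.32405289 -0.36086141]
```

Call:
apply_moves:
  motion:
    - [[0, -0.0075, -0.0006, 0, 0, 0, 255], [0, -0.0075, 0.0002, 0, 0, 0, 255], [0, -0.0074, 0.0009, 0, 0, 0, 255], [0, -0.0073, 0.0016, 0, 0, 0, 255], [0, -0.0071, 0.0024, 0, 0, 0, 255]]

```text
time: 2.53
position: [0.5671, 0.0784, 0.125]
tool_rot: [[-0.186, 0.983, 0.005], [0.983, 0.186, 0.001], [0.001, 0.005, -1.0]]
contact_force: [2.5, 4.9, 2.6]
grip_width: 0.0152
grasp_force: 30.0
```

Call:
apply_moves:
  motion:
    - [[0, -0.0069, 0.0031, 0, 0, 0, 255], [0, -0.0065, 0.0037, 0, 0, 0, 255], [0, -0.0061, 0.0044, 0, 0, 0, 255], [0, -0.0056, 0.005, 0, 0, 0, 255]]

```text
time: 2.87
position: [0.5411, 0.0736, 0.1074]
tool_rot: [[-0.186, 0.983, 0.002], [0.983, 0.186, 0.001], [0.001, 0.002, -1.0]]
contact_force: [1.5, 5.3, 2.7]
grip_width: 0.0152
grasp_force: 30.0
```

```bash
cat > j.py <<'E'
from h import *
s=robot.get_state();p=s['position'];th=.1835;R=np.array([[np.cos(th),-np.sin(th)],[np.sin(th),np.cos(th)]])
x=(p[:2]-[.4608,.1634])@R;print(p,x,np.arctan2(p[2]+.019-.072,.115-x[0]),s['grip_width'],s['grasp_force'],s['contact_force'])
E
python3 j.py
```

```text
[0.54105033 0.07359453 0.10739435] [ 0.06251604 -0.10294117] 0.8032706452871992 0.015150896290275285 30.012013614177704 [1.54625189 5.28847348 2.72681473]
```

Call:
apply_moves:
  motion:
    - [[0, -0.0051, 0.0055, 0, 0, 0, 255], [0, -0.0045, 0.006, 0, 0, 0, 255], [0, -0.0039, 0.0064, 0, 0, 0, 255], [0, -0.0033, 0.0067, 0, 0, 0, 255], [0, -0.0026, 0.007, 0, 0, 0, 255]]

```text
time: 3.28
position: [0.522, 0.0699, 0.0753]
tool_rot: [[-0.185, 0.983, 0.001], [0.983, 0.185, 0.001], [0.001, 0.001, -1.0]]
contact_force: [3.3, 4.8, 1.4]
grip_width: 0.0152
grasp_force: 30.0
```

Call:
apply_moves:
  motion:
    - [[0, -0.0011, 0.0036, 0, 0, 0, 255], [0, -0.0008, 0.0036, 0, 0, 0, 255], [0, -0.0006, 0.0036, 0, 0, 0, 255], [0, -0.0004, 0.0036, 0, 0, 0, 255]]

```text
time: 3.62
position: [0.5192, 0.0693, 0.0609]
tool_rot: [[-0.185, 0.983, 0.001], [0.983, 0.185, 0.001], [0.001, 0.001, -1.0]]
contact_force: [2.7, 4.9, 2.5]
grip_width: 0.0154
grasp_force: 30.0
```

Call:
apply_moves:
  motion:
    - [[0, -0.0003, 0.0037, 0, 0, 0, 255], [0, -0.0001, 0.0037, 0, 0, 0, 255], [0, 0, 0.001, 0, 0, 0, 255], [0, 0, 0, 0, 0, 0, 255]]

```text
time: 3.95
position: [0.5188, 0.0692, 0.0523]
tool_rot: [[-0.185, 0.983, 0.001], [0.983, 0.185, 0.001], [0.001, 0.001, -1.0]]
contact_force: [3.7, 5.6, 2.2]
grip_width: 0.0146
grasp_force: 30.0
```

```bash
python3 j.py
```

```text
[0.51882844 0.0692475  0.0523173 ] [ 0.03987401 -0.10316034] -0.009087160154162319 0.014647735082955944 30.015598833560944 [3.71977533 5.62264772 2.21095787]
```

Call:
apply_moves:
  motion:
    - [[0, 0, 0.001, 0, 0, 0, 255], [0, 0, 0.001, 0, 0, 0, 255], [0, 0, 0, 0, 0, 0, 255]]

```text
time: 4.2
position: [0.5189, 0.0692, 0.0518]
tool_rot: [[-0.185, 0.983, 0.001], [0.983, 0.185, 0.001], [0.001, 0.001, -1.0]]
contact_force: [-4.3, 4.3, 14.4]
grip_width: 0.0148
grasp_force: 30.0
```

Call:
apply_moves:
  motion:
    - [[0, 0, 0.001, 0, 0, 0, 255], [0, 0, 0.001, 0, 0, 0, 255], [0, 0, 0, 0, 0, 0, 255], [0, 0, 0, 0, 0, 0, 255], [0, 0, 0, 0, 0, 0, 255]]

```text
time: 4.62
position: [0.519, 0.0692, 0.0515]
tool_rot: [[-0.186, 0.983, 0.001], [0.983, 0.186, 0.001], [0.0, 0.001, -1.0]]
contact_force: [-12.9, 4.2, 29.2]
grip_width: 0.0149
grasp_force: 30.0
```

The force rose to 29 N with no more travel, so the plate is on its stops. Releasing.

Call:
apply_moves:
  motion:
    - [[0, 0, -0.002, 0, 0, 0, 0], [0, 0, 0, 0, 0, 0, 0], [0, 0, 0, 0, 0, 0, 0], [0, 0, 0, 0, 0, 0, 0], [0, 0, 0, 0, 0, 0, 0]]

```text
time: 5.03
position: [0.5179, 0.0685, 0.0497]
tool_rot: [[-0.185, 0.983, -0.002], [0.983, 0.185, -0.0], [0.0, -0.002, -1.0]]
contact_force: [-0.3, 0.2, -0.8]
grip_width: 0.0438
grasp_force: 0.0
```

Call:
apply_moves:
  motion:
    - [[0, 0, 0, 0, 0, 0, 0], [0, 0, -0.03, 0, 0, 0, 0], [0, 0, -0.04, 0, 0, 0, 0], [0, 0, -0.04, 0, 0, 0, 0], [0, 0, -0.04, 0, 0, 0, 0]]

```text
time: 5.45
position: [0.518, 0.0687, 0.2016]
tool_rot: [[-0.185, 0.983, -0.002], [0.983, 0.185, -0.0], [0.0, -0.002, -1.0]]
contact_force: [1.3, -0.6, -0.4]
grip_width: 0.0772
grasp_force: 0.0
```

Call:
apply_moves:
  motion:
    - [[0, -0.03, 0, 0, 0, 0, 0], [0, -0.02, -0.03, 0, 0, 0, 0], [0, 0, 0, 0, 0, 0, 0]]

```text
time: 5.7
position: [0.4692, 0.0592, 0.2355]
tool_rot: [[-0.185, 0.983, 0.005], [0.983, 0.185, -0.0], [-0.001, 0.005, -1.0]]
contact_force: [1.4, -0.5, 0.9]
grip_width: 0.092
grasp_force: 0.0
```

```bash
python3 - <<'E'
from h import *
s=snap('wrist','w2.png');print(robot.get_state()['position'])
E
```

```text
[0.47027016 0.05930464 0.23366601]
```

View pics/w2.png

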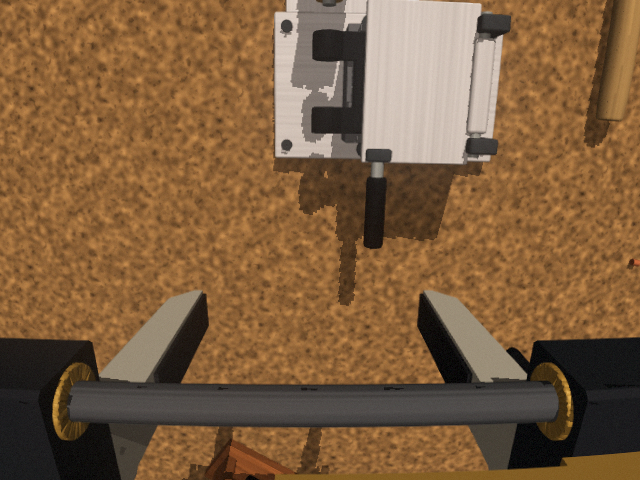

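The hold-down lies flat over the leaf. The knuckles show at (312–345, 30–60) and (312–345, 107–133). I'll measure the pin line from both wrist views using a dark mask.

```bash
cat > k.py <<'E'
from h import *
from scipy.optimize import brentq
np.set_printoptions(precision=4,suppress=True)
def knuck(f,box,th=.1835,O=np.array([.4608,.1634]),pr=True):
    s=load(f);im=cv2.imread('pics/'+f+'.png');x,y,w,h=box
    m=(im[y:y+h,x:x+w].max(2)<50).astype(np.uint8)
    n,l,st,_=cv2.connectedComponentsWithStats(m)
    # column profile: rows dark in a column band of the knuckles
    dark=m.mean(1)>.5; e=np.flatnonzero(np.diff(np.r_[0,dark,0])); 
    R=np.array([[np.cos(th),-np.sin(th)],[np.sin(th),np.cos(th)]])
    out=[]
    for a,b in zip(e[::2],e[1::2]):
        if b-a<8: continue
        P=onz(s,[[x+w/2,y+a-.5],[x+w/2,y+b-.5]],.072)[:,:2]
        out.append((y+a,y+b,((P-O)@R)[:,1]))
    return out
def leftedge(f,x0,x1,rows,th=.1835,O=np.array([.4608,.1634])):
    s=load(f);im=cv2.imread('pics/'+f+'.png').max(2).astype(float)
    R=np.array([[np.cos(th),-np.sin(th)],[np.sin(th),np.cos(th)]]);o=[]
    for r in rows:
        v=im[r,x0:x1]; i=np.flatnonzero((v[:-1]>=60)&(v[1:]<60))
        if not len(i): continue
        i=i[0]; u=x0+i+(v[i]-60)/(v[i]-v[i+1])
        C,D=ray(s,[[u,r]]);c=np.r_[(C[:2]-O)@R,C[2]];d=np.r_[(D[0,:2])@R,D[0,2]]
        # in xz: distance of axis (X,.060) to line = .012, axis on the +x side
        n=np.array([-d[2],d[0]]);n/=np.linalg.norm(n);n*=np.sign(n[0])
        # n.((X,.06)-c)=.012
        X=c[0]+(.012-n[1]*(.060-c[2]))/n[0]
        yy=(C+D[0]*((.06-C[2])/D[0,2]))[:2]; o.append((r,u,X,((yy-O)@R)[1]))
    return np.array(o)
if __name__=='__main__':
    print(knuck('w2',(318,15,16,135)));print(knuck('w1',(134,30,14,130)))
    print(leftedge('w2',295,330,[36,42,48,54,113,119,125]));print(leftedge('w1',112,150,[50,55,62,68,128,134,142]))
E
python3 k.py
```

```text
[(np.int64(30), np.int64(61), array([0.0377, 0.0162])), (np.int64(108), np.int64(133), array([-0.0174, -0.0359]))]
[(np.int64(44), np.int64(75), array([0.0376, 0.0167])), (np.int64(123), np.int64(149), array([-0.0168, -0.0355]))]
[[ 36.     312.614   -0.0002   0.0353]
 [ 42.     312.3611  -0.0004   0.031 ]
 [ 48.     312.3438  -0.0004   0.0267]
 [ 54.     312.275   -0.0004   0.0223]
 [113.     311.629   -0.0008  -0.0214]
 [119.     311.25    -0.0011  -0.0259]
 [125.     311.3871  -0.001   -0.0305]]
[[ 50.     126.6875   0.0001   0.0355]
 [ 55.     126.7639  -0.0002   0.032 ]
 [ 62.     127.6782   0.0001   0.027 ]
 [ 68.     128.2308   0.0002   0.0228]
 [128.     132.8571  -0.0004  -0.0208]
 [134.     133.087   -0.0006  -0.0253]
 [142.     133.844   -0.0006  -0.0313]]
```

Both views agree: the pin line middle is within 1 mm of the jig origin, at ≈ (0.4604, 0.1630) with yaw ≈ 0.176. Now moving over to the rack.

Call:
apply_moves:
  motion:
    - [[-0.0406, -0.004, 0, 0, 0, 0, 0], [-0.0406, -0.004, 0, 0, 0, 0, 0], [-0.0406, -0.004, 0, 0, 0, 0, 0], [-0.0406, -0.004, 0, 0, 0, 0, 0], [-0.0406, -0.004, 0, 0, 0, 0, 0]]

```text
time: 6.17
position: [0.4874, -0.1455, 0.2293]
tool_rot: [[-0.186, 0.983, -0.001], [0.983, 0.186, 0.0], [0.001, -0.001, -1.0]]
contact_force: [0.3, 0.6, 0.5]
grip_width: 0.0927
grasp_force: 0.0
```

Call:
apply_moves:
  motion:
    - [[-0.0406, -0.004, 0, 0, 0, 0, 0], [-0.0406, -0.004, 0, 0, 0, 0, 0], [-0.0406, -0.004, 0, 0, 0, 0, 0], [-0.0406, -0.004, 0, 0, 0, 0, 0], [0, 0, 0, 0, 0, -0.915, 0]]

```text
time: 6.58
position: [0.5009, -0.3127, 0.2275]
tool_rot: [[-0.272, 0.962, -0.003], [0.962, 0.272, -0.001], [0.0, -0.003, -1.0]]
contact_force: [-0.1, 0.4, -0.3]
grip_width: 0.0928
grasp_force: 0.0
```

Call:
apply_moves:
  motion:
    - [[0, 0, 0, 0, 0, -0.915, 0], [0, 0, 0, 0, 0, -0.915, 0], [0, 0, 0, 0, 0, -0.915, 0], [0, 0, 0, 0, 0, -0.915, 0], [0, 0, 0, 0, 0, -0.915, 0]]

```text
time: 7.0
position: [0.5019, -0.3063, 0.2287]
tool_rot: [[-0.693, 0.721, -0.002], [0.721, 0.693, 0.001], [0.002, -0.0, -1.0]]
contact_force: [0.1, -0.7, 0.3]
grip_width: 0.0928
grasp_force: 0.0
```

Call:
apply_moves:
  motion:
    - [[0, 0, 0, 0, 0, -0.915, 0], [0, 0, 0, 0, 0, -0.915, 0], [0, 0, 0, 0, 0, -0.915, 0], [0, 0, 0, 0, 0, -0.915, 0], [0, 0, 0, 0, 0, 0, 0]]

```text
time: 7.42
position: [0.5019, -0.3062, 0.2288]
tool_rot: [[-0.912, 0.409, -0.002], [0.409, 0.912, 0.001], [0.002, 0.0, -1.0]]
contact_force: [0.3, -0.8, 0.5]
grip_width: 0.0931
grasp_force: 0.0
```

```bash
python3 - <<'E'
from h import *
s=snap('wrist','w3.png');st=robot.get_state();print(st['position'],st['tool_rot'],st['qpos'])
E
```

```text
[ 0.50188758 -0.30618106  0.22905367] [[-9.09908474e-01  4.14806509e-01 -1.45902597e-03]
 [ 4.14805363e-01  9.09909583e-01  1.03012299e-03]
 [ 1.75488344e-03  3.32105842e-04 -9.99998405e-01]] [-3.63804388e+01  5.46741101e+00  8.63386609e+01 -2.06724736e-03
  8.82962393e+01 -1.01873259e+02]
```

View pics/w3.png

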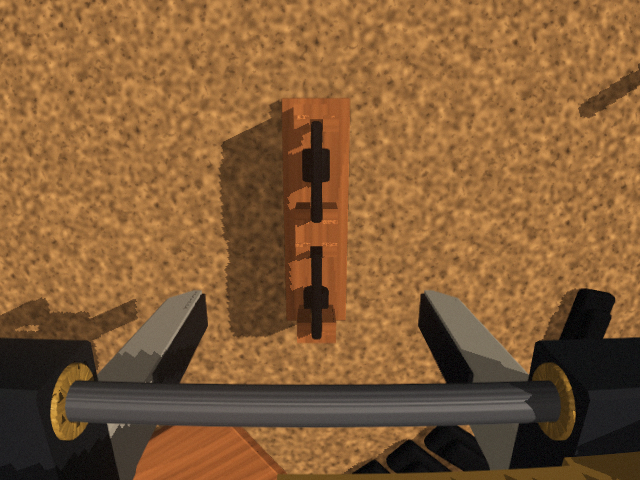

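Seen from above: the single-knuckle leaf has its plate at column 317, rows 121–222, with the knuckle at (302–330, 149–182). It lies in the far bay and is already aligned with the tool.

```bash
python3 - <<'E'
from h import *
np.set_printoptions(precision=4,suppress=True)
s=load('w3');sd=load('side0');im=cv2.imread('pics/w3.png').max(2)
m=(im<45).astype(np.uint8)[100:235,290:345]
n,l,st,c=cv2.connectedComponentsWithStats(m);k=1+st[1:,4].argmax();print(st[k])
ys,xs=np.nonzero(l==k);xs=xs+290;ys=ys+100
for r in (122,126,130,136,142,188,194,200,206,212,218): 
    q=xs[ys==r]; print(r,q.min() if len(q) else 0,q.max() if len(q) else 0,end=' | ')
t,b=ys.min(),ys.max()
P=onz(s,[[317,t-.5],[317,b+.5]],.0855);print('\nends',P,np.linalg.norm(P[0]-P[1]),P.mean(0))
sx=lambda x,y:[330+x*.3,300+(y-300)*.3]
print('tri',tri(sd,[sx(67,400),sx(185,379)],s,[[317,t-.5],[317,b+.5]]))
S=robot.get_state();R=np.array(S['tool_rot']).reshape(3,3)
print('in tool',(P.mean(0)-S['position'])@R,(P[0]-P[1])@R)
E
```

```text
[  12   21   27  101 1565]
122 312 319 | 126 311 321 | 130 311 321 | 136 311 321 | 142 311 321 | 188 312 321 | 194 312 321 | 200 312 321 | 206 311 321 | 212 311 321 | 218 311 321 | 
ends [[ 0.43   -0.2723  0.0855]
 [ 0.4976 -0.3025  0.0855]] 0.07410884711405846 [ 0.4638 -0.2874  0.0855]
tri [[ 0.4309 -0.2731  0.0862  0.0025]
 [ 0.4982 -0.3028  0.085   0.0009]]
in tool [0.0422 0.0013 0.1436] [ 0.0741 -0.0006  0.0001]
```

Call:
apply_moves:
  motion:
    - [[0.041, 0.001, 0, 0, 0, 0, 0], [0.001, 0, 0.03, 0, 0, 0, 0], [0, 0, 0.04, 0, 0, 0, 0], [0, 0, 0.04, 0, 0, 0, 0], [0, 0, 0.035, 0, 0, 0, 0]]

```text
time: 7.88
position: [0.4635, -0.2875, 0.083]
tool_rot: [[-0.909, 0.417, -0.0], [0.417, 0.909, 0.0], [0.0, 0.0, -1.0]]
contact_force: [-0.3, -0.3, -0.2]
grip_width: 0.0932
grasp_force: 0.0
```

Call:
apply_moves:
  motion:
    - [[0, 0, 0.0265, 0, 0, 0, 0], [0, 0, 0, 0, 0, 0, 100], [0, 0, 0, 0, 0, 0, 255], [0, 0, 0, 0, 0, 0, 255], [0, 0, 0, 0, 0, 0, 255]]

```text
time: 8.3
position: [0.4659, -0.2893, 0.0618]
tool_rot: [[-0.91, 0.414, 0.003], [0.414, 0.91, -0.003], [-0.004, -0.001, -1.0]]
contact_force: [0.1, -0.7, 0.6]
grip_width: 0.0711
grasp_force: 0.0
```

Call:
apply_moves:
  motion:
    - [[0, 0, 0, 0, 0, 0, 255], [0, 0, 0, 0, 0, 0, 255], [0, 0, 0, 0, 0, 0, 255], [0, 0, 0, 0, 0, 0, 255], [0, 0, 0, 0, 0, 0, 255]]

```text
time: 8.72
position: [0.4643, -0.2881, 0.0594]
tool_rot: [[-0.911, 0.413, 0.0], [0.413, 0.911, -0.0], [-0.0, -0.0, -1.0]]
contact_force: [-0.3, 0.7, 0.3]
grip_width: 0.0377
grasp_force: 0.0
```

Call:
apply_moves:
  motion:
    - [[0, 0, 0, 0, 0, 0, 255], [0, 0, 0, 0, 0, 0, 255], [0, 0, 0, 0, 0, 0, 255], [0, 0, 0, 0, 0, 0, 255], [0, 0, 0, 0, 0, 0, 255]]

```text
time: 9.13
position: [0.4644, -0.2874, 0.0589]
tool_rot: [[-0.911, 0.413, 0.0], [0.413, 0.911, 0.001], [0.0, 0.001, -1.0]]
contact_force: [0.7, 2.0, -0.3]
grip_width: 0.0078
grasp_force: 30.0
```

Gripped with 30 N at 7.8 mm. Lifting.

Call:
apply_moves:
  motion:
    - [[0, 0, -0.01, 0, 0, 0, 255], [0, 0, -0.02, 0, 0, 0, 255], [0, 0, -0.025, 0, 0, 0, 255], [0, 0, -0.025, 0, 0, 0, 255], [0, 0, -0.025, 0, 0, 0, 255]]

```text
time: 9.55
position: [0.4639, -0.288, 0.1658]
tool_rot: [[-0.911, 0.413, -0.0], [0.413, 0.911, -0.0], [0.0, -0.0, -1.0]]
contact_force: [-0.5, -0.9, -1.0]
grip_width: 0.008
grasp_force: 30.0
```

Call:
apply_moves:
  motion:
    - [[0, 0, -0.025, 0, 0, 0, 255], [0, 0, -0.02, 0, 0, 0, 255], [0, 0, 0, 0, 0, 0, 255]]

```text
time: 9.8
position: [0.4662, -0.2897, 0.2154]
tool_rot: [[-0.91, 0.414, 0.007], [0.414, 0.91, -0.006], [-0.008, -0.002, -1.0]]
contact_force: [0.7, -0.4, 1.2]
grip_width: 0.008
grasp_force: 30.0
```

```bash
python3 - <<'E'
from h import *
np.set_printoptions(precision=4,suppress=True)
a=snap('wrist','w4.png')['image'];b=snap('side','s4.png')['image'];c=snap('scene','c4.png')['image']
S=robot.get_state();p=S['position'];print(p,S['grip_width'],S['grasp_force'])
s=load('s4');c0=load('c4');q=proj(s,[p])[0].astype(int);r=proj(c0,[p])[0].astype(int);print(q,r)
f=lambda i,x,y,w,h:cv2.resize(i[y:y+h,x:x+w],(400,300),interpolation=cv2.INTER_CUBIC)
m=np.vstack([np.hstack([f(b,q[0]-60,q[1]-45,120,90),f(c,r[0]-60,r[1]-45,120,90)]),np.hstack([f(a,0,0,640,480),f(a,220,280,200,150)])])
cv2.imwrite('pics/m4.png',m)
E
```

```text
[ 0.4639 -0.288   0.2087] 0.0076725199136887965 29.999324083328247
[369 273] [173 235]
```

View pics/m4.png

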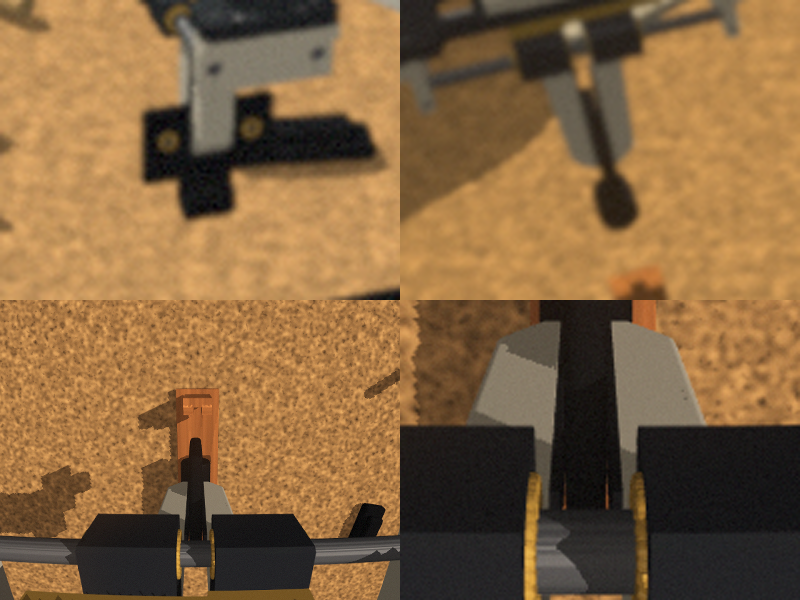

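The leaf hangs centred in the fingers: side crop shows the knuckle bottom from (185,217) to (235,210), scene crop its end disc at (615,200). I'll check the leaf's place in the grip against a prediction.

```bash
python3 - <<'E'
from h import *
np.set_printoptions(precision=4,suppress=True)
s=load('s4');c=load('c4');p=np.array([.4641,-.2881,.2087]);a=np.array([-.911,.413,0]);n=np.array([.413,.911,0]);z=np.array([0,0,1.])
o=p-.0354*z
print('pred disc centre scene crop',(proj(c,[o-.014*a])-[113,190])/.3+[400,0])
t=np.linspace(0,2*np.pi,60)
for k in(.014,-.014):
    q=(proj(s,[o+k*a+.012*(np.cos(u)*n+np.sin(u)*z) for u in t])-[309,228])/.3;print('side knuckle end: bottom',q[q[:,1].argmax()],'x range',q[:,0].min(),q[:,0].max())
q=proj(s,[o+k*a-n*.004+h*z for k,h in((.0375,.0155),(.0375,.062),(-.0375,.0155),(-.0375,.062))]);print('plate corners',(q-[309,228])/.3)
q=(proj(c,[o-.014*a+.012*(np.cos(u)*n+np.sin(u)*z) for u in t])-[113,190])/.3+[400,0];print('scene disc',q.min(0),q.max(0))
E
```

```text
pred disc centre scene crop [[616.3768 211.3972]]
side knuckle end: bottom [178.4077 229.5039] x range 168.42289728215255 182.08843987784616
side knuckle end: bottom [225.9152 221.4891] x range 215.5548112347651 230.00595995285607
plate corners [[137.3419 195.2425]
 [138.3218 122.6665]
 [265.8638 174.2016]
 [269.5641 102.3458]]
scene disc [596.0082 195.6682] [636.555  226.9264]
```

The arm was still settling during those pictures, so I'll retake them at rest and measure in code.

```bash
python3 - <<'E'
from h import *
np.set_printoptions(precision=4,suppress=True)
S=robot.get_state();b=snap('side','s5.png')['image'];c_=snap('scene','c5.png')['image'];snap('wrist','w5.png');S2=robot.get_state()
print(S['position'],S2['position'])
p=np.array(S2['position']);s=load('s5');c=load('c5');a=np.array([-.911,.413,0]);n=np.array([.413,.911,0]);z=np.array([0,0,1.])
o=p-.0354*z;t=np.linspace(0,2*np.pi,60)
for im,cam,nm in((b,s,'side'),(c_,c,'scene')):
    q=proj(cam,[o+k*a+.012*(np.cos(u)*n+np.sin(u)*z) for u in t for k in(.014,-.014)]);print(nm,'pred knuckle x',q[:,0].min(),q[:,0].max(),'bottom',q[:,1].max())
    x0,x1,y1=int(q[:,0].min())-5,int(q[:,0].max())+6,int(q[:,1].max())
    print(im[y1-8:y1+5:1,x0:x1].max(2))
E
```

```text
[ 0.4639 -0.288   0.2087] [ 0.4633 -0.2874  0.2072]
side pred knuckle x 358.93502164915583 377.39045359451825 bottom 297.50934270700105
[[204 196 190 192 197 201 192 169 107  42  20  26  21  23  24  27  21  22
   19  17  19  26  20  32  69 131 177 201 211 217]
 [209 204 199 196 199 207 205 180 115  55  23  21  19  24  24  22  26  24
   17  23  22  25  20  36  73 133 183 202 211 213]
 [210 208 207 211 204 209 207 184 132  67  38  27  18  17  19  14  12  20
   24  29  18   8  27  35  80 146 196 214 212 212]
 [213 216 214 213 212 208 209 195 152  92  37  22  19  19  18  19  20  18
   24  18  33  30  37  54 103 162 198 217 215 208]
 [215 218 215 212 211 207 203 198 164 106  53  26  17  20  29  41  40  49
   56  65  75  85  88 102 135 174 203 213 208 198]
 [203 210 209 205 199 199 199 193 172 127  74  41  46  58  76  84  93 100
  109 125 141 151 153 157 173 192 199 201 201 197]
 [198 201 200 191 197 197 199 196 181 148 111  90  95 114 133 147 152 158
  157 171 184 189 193 196 199 201 197 196 192 191]
 [209 202 195 195 196 200 207 200 188 170 150 141 147 163 185 197 199 190
  187 190 189 1
[... 1462 characters left out ...]
41  44  45
   63  99 145 183 194 192 186 183]
 [186 179 174 172 172 180 192 195 188 162 119  77  53  48  50  49  55  70
   98 137 166 185 192 184 181 179]
 [193 186 177 172 173 180 188 191 189 173 143 109  84  78  79  81  95 118
  142 165 178 186 185 185 184 183]
 [203 193 185 183 180 185 188 189 192 185 170 151 132 127 127 132 147 163
  177 178 184 182 184 186 188 188]
 [202 199 197 193 190 185 183 188 193 194 188 179 173 170 171 173 182 190
  191 186 181 182 183 184 188 186]
 [196 200 202 199 193 186 183 188 193 196 192 188 186 184 189 190 192 194
  191 185 183 181 182 184 189 189]
 [194 196 197 196 189 187 185 190 194 192 187 187 185 184 186 189 191 191
  187 183 179 178 184 188 192 192]]
```

The prediction matches in the scene view, and the side view is off by about 2 px, which is within its calibration. I'll judge the final fit by relative position. Turning and carrying to above the pin line.

Call:
apply_moves:
  motion:
    - [[0, 0, 0, 0, 0, 0.925, 255], [0, 0, 0, 0, 0, 0.925, 255], [0, 0, 0, 0, 0, 0.925, 255], [0, 0, 0, 0, 0, 0.925, 255], [0, 0, 0, 0, 0, 0.925, 255]]

```text
time: 10.52
position: [0.4635, -0.2876, 0.2075]
tool_rot: [[-0.609, 0.793, -0.002], [0.793, 0.609, 0.001], [0.002, -0.001, -1.0]]
contact_force: [0.2, 0.4, -0.8]
grip_width: 0.0079
grasp_force: 30.0
```

Call:
apply_moves:
  motion:
    - [[0, 0, 0, 0, 0, 0.925, 255], [0, 0, 0, 0, 0, 0.925, 255], [0, 0, 0, 0, 0, 0.925, 255], [0, 0, 0, 0, 0, 0.925, 255], [0, 0, 0, 0, 0, 0.925, 255]]

```text
time: 10.93
position: [0.4635, -0.2875, 0.2075]
tool_rot: [[-0.17, 0.985, -0.002], [0.985, 0.17, 0.001], [0.002, -0.002, -1.0]]
contact_force: [0.4, -0.4, -1.3]
grip_width: 0.008
grasp_force: 30.0
```

Call:
apply_moves:
  motion:
    - [[0.025, 0.0043, 0, 0, 0, 0, 255], [0.035, 0.006, 0, 0, 0, 0, 255], [0.04, 0.0068, 0, 0, 0, 0, 255], [0.04, 0.0068, 0, 0, 0, 0, 255], [0.04, 0.0068, 0, 0, 0, 0, 255]]

```text
time: 11.35
position: [0.4617, -0.1037, 0.2077]
tool_rot: [[-0.174, 0.985, -0.002], [0.985, 0.174, 0.001], [0.001, -0.002, -1.0]]
contact_force: [1.9, 0.4, 0.4]
grip_width: 0.0078
grasp_force: 30.0
```

Call:
apply_moves:
  motion:
    - [[0.04, 0.0068, 0, 0, 0, 0, 255], [0.04, 0.0068, 0, 0, 0, 0, 255], [0.04, 0.0068, 0, 0, 0, 0, 255], [0.04, 0.0068, 0, 0, 0, 0, 255], [0.03, 0.006, 0, 0, 0, 0, 255]]

```text
time: 11.77
position: [0.461, 0.0903, 0.2079]
tool_rot: [[-0.176, 0.984, -0.002], [0.984, 0.176, 0.001], [0.001, -0.002, -1.0]]
contact_force: [0.2, -0.0, -0.9]
grip_width: 0.0079
grasp_force: 30.0
```

Call:
apply_moves:
  motion:
    - [[0.02, 0.0035, 0, 0, 0, 0, 255], [0.01, 0.002, 0, 0, 0, 0, 255], [0, 0, 0, 0, 0, 0, 255], [0, 0, 0, 0, 0, 0, 255], [0, 0, 0, 0, 0, 0, 255]]

```text
time: 12.18
position: [0.4624, 0.1167, 0.2086]
tool_rot: [[-0.174, 0.985, -0.001], [0.985, 0.174, -0.001], [-0.001, -0.001, -1.0]]
contact_force: [0.1, -0.0, -0.7]
grip_width: 0.0081
grasp_force: 30.0
```

```bash
cat > rem.py <<'E'
from h import *
np.set_printoptions(precision=4,suppress=True)
S=robot.get_state();p=S['position'];R=np.array(S['tool_rot']).reshape(3,3)
print(p,'heading',np.degrees(np.arctan2(R[1,0],R[0,0])),'rem tool',(np.array([.4604,.1630,.0954])-p)@R,S['grip_width'],S['grasp_force'],S['contact_force'],S['time'])
E
python3 rem.py
```

```text
[0.4624 0.1167 0.2086] heading 100.02735965673288 rem tool [0.046  0.0062 0.1131] 0.008073846546502804 29.999307096004486 [ 0.1377 -0.0262 -0.6675] 12.1833
```

Call:
apply_moves:
  motion:
    - [[0.025, 0.0035, 0, 0, 0, 0, 255], [0.021, 0.0027, 0, 0, 0, 0, 255], [0, 0, 0.03, 0, 0, 0, 255], [0, 0, 0.025, 0, 0, 0, 255], [0, 0, 0.02, 0, 0, 0, 255]]

```text
time: 12.6
position: [0.4603, 0.163, 0.1323]
tool_rot: [[-0.174, 0.985, -0.001], [0.985, 0.174, -0.001], [-0.0, -0.001, -1.0]]
contact_force: [-0.1, -0.1, -0.8]
grip_width: 0.0079
grasp_force: 30.0
```

Call:
apply_moves:
  motion:
    - [[0, 0, 0, 0, 0, 0, 255], [0, 0, 0, 0, 0, 0, 255], [0, 0, 0, 0, 0, 0, 255], [0, 0, 0, 0, 0, 0, 255]]

```text
time: 12.93
position: [0.462, 0.1641, 0.1361]
tool_rot: [[-0.174, 0.985, 0.003], [0.985, 0.174, 0.001], [0.0, 0.003, -1.0]]
contact_force: [0.1, -0.4, 0.0]
grip_width: 0.0077
grasp_force: 30.0
```

```bash
python3 rem.py; python3 - <<'E'
from h import *
b=snap('side','s6.png')['image'];c=snap('scene','c6.png')['image']
f=lambda i,x,y,w,h:cv2.resize(i[y:y+h,x:x+w],(400,300),interpolation=cv2.INTER_CUBIC)
p=robot.get_state()['position'];print(p);q=proj(load('s6'),[p])[0].astype(int);r=proj(load('c6'),[p])[0].astype(int);print(q,r)
cv2.imwrite('pics/m6.png',np.vstack([np.hstack([f(b,q[0]-40,q[1]-22,80,60),f(c,r[0]-40,r[1]-22,80,60)])]))
E
```

```text
[0.462  0.1641 0.1361] heading 100.02242807674874 rem tool [-0.0008 -0.0019  0.0407] 0.0076944839428109875 29.99924808740616 [ 0.0887 -0.3729  0.0021] 12.9333
[0.46175271 0.16432118 0.1358385 ]
[237 223] [321 173]
```

View pics/m6.png

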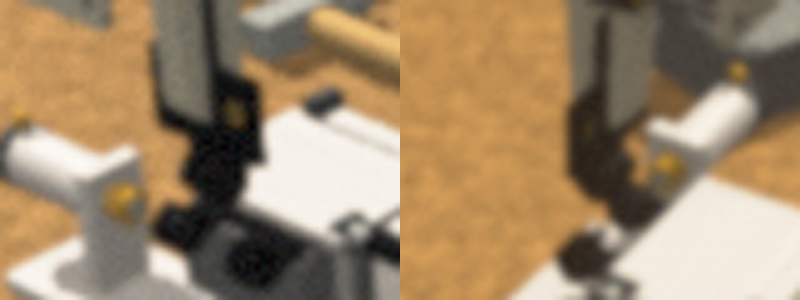

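The leaf hangs above the gap between the nested knuckles: in the scene crop, its knuckle is at (600,165) and the nested ones at (580,255) and (632,205). Descending slowly with force checks.

Call:
apply_moves:
  motion:
    - [[-0.0008, -0.001, 0.005, 0, 0, 0, 255], [0, 0, 0.005, 0, 0, 0, 255], [0, 0, 0, 0, 0, 0, 255], [0, 0, 0, 0, 0, 0, 255], [0, 0, 0, 0, 0, 0, 255]]

```text
time: 13.45
position: [0.4595, 0.1634, 0.1239]
tool_rot: [[-0.175, 0.985, -0.0], [0.985, 0.175, -0.0], [-0.0, -0.0, -1.0]]
contact_force: [0.5, -1.4, -0.6]
grip_width: 0.0079
grasp_force: 30.0
```

Call:
apply_moves:
  motion:
    - [[0, 0, 0, 0, 0, 0, 255], [0, 0, 0, 0, 0, 0, 255], [0, 0, 0, 0, 0, 0, 255], [0, 0, 0, 0, 0, 0, 255]]

```text
time: 13.78
position: [0.4597, 0.1634, 0.1241]
tool_rot: [[-0.175, 0.985, 0.0], [0.985, 0.175, -0.0], [-0.0, 0.0, -1.0]]
contact_force: [0.1, 0.1, -0.5]
grip_width: 0.0082
grasp_force: 30.0
```

```bash
python3 rem.py
```

```text
[0.4597 0.1634 0.1241] heading 100.08181282600273 rem tool [-0.0005  0.0006  0.0287] 0.008156773140663707 29.999378621578217 [ 0.1499  0.0973 -0.5401] 13.7833
```

Call:
apply_moves:
  motion:
    - [[-0.0003, 0.0006, 0.003, 0, 0, 0, 255], [0, 0, 0.003, 0, 0, 0, 255], [0, 0, 0.003, 0, 0, 0, 255], [0, 0, 0.003, 0, 0, 0, 255], [0, 0, 0.003, 0, 0, 0, 255]]

```text
time: 14.2
position: [0.4602, 0.1632, 0.1085]
tool_rot: [[-0.175, 0.985, -0.0], [0.985, 0.175, 0.0], [0.0, -0.0, -1.0]]
contact_force: [0.3, 0.4, 0.3]
grip_width: 0.0079
grasp_force: 30.0
```

Call:
apply_moves:
  motion:
    - [[0, 0, 0, 0, 0, 0, 255], [0, 0, 0, 0, 0, 0, 255], [0, 0, 0, 0, 0, 0, 255]]

```text
time: 14.45
position: [0.4602, 0.1632, 0.109]
tool_rot: [[-0.175, 0.985, -0.0], [0.985, 0.175, -0.0], [-0.0, -0.0, -1.0]]
contact_force: [-0.5, -0.3, -0.5]
grip_width: 0.0078
grasp_force: 30.0
```

```bash
python3 rem.py
```

```text
[0.4602 0.1632 0.109 ] heading 100.07971512027515 rem tool [-0.0002  0.0001  0.0136] 0.007832447665045315 29.999318718910217 [-0.4885 -0.3449 -0.4887] 14.45
```

No contact force so far; going down the last 13.6 mm.

Call:
apply_moves:
  motion:
    - [[0, 0, 0.003, 0, 0, 0, 255], [0, 0, 0.003, 0, 0, 0, 255], [0, 0, 0.003, 0, 0, 0, 255], [0, 0, 0.003, 0, 0, 0, 255], [0, 0, 0.0016, 0, 0, 0, 255]]

```text
time: 14.87
position: [0.46, 0.1631, 0.0948]
tool_rot: [[-0.175, 0.985, -0.001], [0.985, 0.175, -0.0], [-0.0, -0.001, -1.0]]
contact_force: [0.2, 0.1, -0.7]
grip_width: 0.0077
grasp_force: 30.0
```

Call:
apply_moves:
  motion:
    - [[0, 0, 0, 0, 0, 0, 255], [0, 0, 0, 0, 0, 0, 255], [0, 0, 0, 0, 0, 0, 255], [0, 0, 0, 0, 0, 0, 255]]

```text
time: 15.2
position: [0.4605, 0.1632, 0.0956]
tool_rot: [[-0.175, 0.985, 0.0], [0.985, 0.175, 0.0], [-0.0, 0.0, -1.0]]
contact_force: [-0.3, -0.2, -0.0]
grip_width: 0.008
grasp_force: 30.0
```

```bash
python3 rem.py; python3 - <<'E'
from h import *
b=snap('side','s7.png')['image'];c=snap('scene','c7.png')['image'];a=snap('wrist','w7.png')['image']
f=lambda i,x,y,w,h:cv2.convertScaleAbs(cv2.resize(i[y:y+h,x:x+w],(400,300),interpolation=cv2.INTER_CUBIC),alpha=1.8,beta=10)
p=robot.get_state()['position']-np.array([0,0,.02]);q=proj(load('s7'),[p])[0].astype(int);r=proj(load('c7'),[p])[0].astype(int);print(q,r)
cv2.imwrite('pics/m7.png',np.vstack([np.hstack([f(b,q[0]-32,q[1]-24,64,48),f(c,r[0]-32,r[1]-24,64,48)]),np.hstack([f(a,0,0,640,480),f(a,220,230,160,120)])]))
E
```

```text
[0.4605 0.1632 0.0956] heading 100.07974879490249 rem tool [-0.0002 -0.0001  0.0002] 0.007974360005532363 29.999316930770874 [-0.2569 -0.1799 -0.014 ] 15.2
[239 245] [320 191]
```

View pics/m7.png

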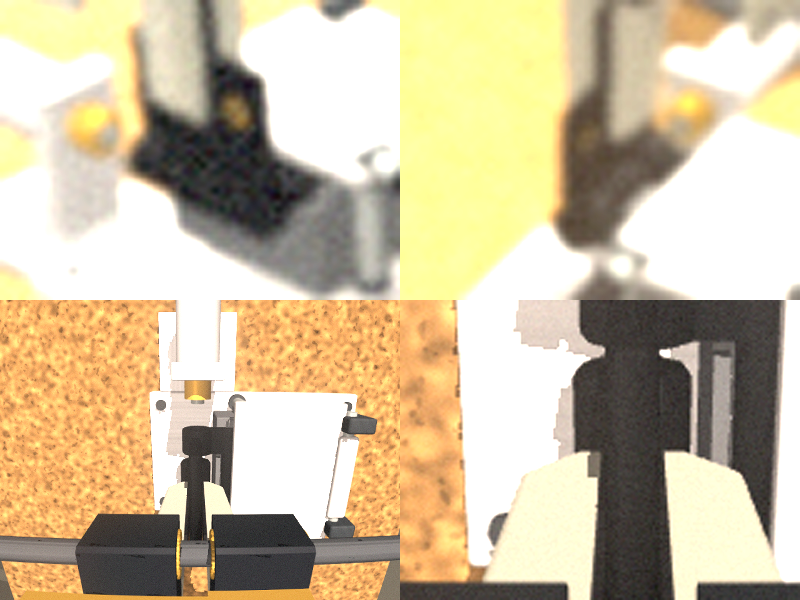

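Wrist view: a clear gap shows between the far nested knuckle (crop left edge 580, above row 345) and the leaf's knuckle (left edge 572, below row 357). I'll measure both with the same edge method.

```bash
python3 - <<'E'
from k import *
P=dict(th=.175,O=np.array([.4604,.1630]))
print(leftedge('w7',275,305,[215,222,229,235,239,258,263,268,273,278],**P))
im=cv2.imread('pics/w7.png').max(2)
for u in (292,294,296,298,334): print(u,im[240:262,u])
s=load('w7');R=np.array([[np.cos(.175),-np.sin(.175)],[np.sin(.175),np.cos(.175)]])
for v in np.arange(240,262,2): print(v,((onz(s,[[297,v]],.066)[0,:2]-P['O'])@R)[1],end=' ')
E
```

```text
[[215.     291.3143  -0.0002   0.0332]
 [222.     291.129   -0.0004   0.0297]
 [229.     291.5588  -0.0002   0.0261]
 [235.     291.5667  -0.0003   0.023 ]
 [239.     291.5574  -0.0003   0.0209]
 [258.     290.3778  -0.001    0.0109]
 [263.     288.7625  -0.0019   0.0082]
 [268.     289.2286  -0.0017   0.0055]
 [273.     289.129   -0.0018   0.0027]
 [278.     289.2059  -0.0018  -0.    ]]
292 [ 32  36  44  69 118 122 120 122 124 122 116 117 193 197 198 159  55  33
  29  29  28  35]
294 [ 27  38  37  32  29  43 114 123 122 120 121 119 120 192 113  38  29  32
  28  29  37  28]
296 [ 33  33  32  27  29  37  31  91 117 122 118 117 117  95  33  34  28  33
  29  31  29  31]
298 [ 31  29  32  36  34  34  31  46 113 118 117 117 119  51  30  29  34  28
  29  32  32  31]
334 [ 28  27  22  26  28  26  29  60 116 116 118 116 112 120 119 121 123  49
  22  27  21  25]
240 0.022139715971254352 242 0.02112579170081891 244 0.02010897206025835 246 0.01908923291153789 248 0.018066549910039916 250 0.017040898501232988 252 0.016012253917292225 254 0.01498059117366871 256 0.013945885065607132 258 0.012908110164610385 260 0.011867240814850216
```

The leaf knuckle sits about 1.5 mm short in x against the nested line, and the y gap is about 2.9 mm (ideal 3.5), which is fine. For the height, I'll compare the plate's top edge in the side view in the rack (known height), when lifted and now.

```bash
python3 - <<'E'
from h import *
np.set_printoptions(precision=4,suppress=True)
z=np.array([0,0,1.])
def top(f,o,head,cam,ks):
    s=load(f);im=cv2.imread('pics/'+f+'.png').max(2).astype(np.float32);a=np.array([np.cos(head),np.sin(head),0]);r=[]
    h=np.linspace(.052,.075,93)
    for k in ks:
        q=proj(s,[o+k*a+v*z for v in h]).astype(np.float32)
        v=cv2.remap(im,q[:,:1],q[:,1:],cv2.INTER_LINEAR).ravel();lo,hi=v[:12].mean(),v[-12:].mean()
        i=np.flatnonzero(v>(lo+hi)/2);r.append((k,h[i[0]]*1000 if len(i) else 0,lo,hi))
    return np.array(r)
ks=(.024,.027,.030,.033,-.024,-.028,-.032)
A=np.radians(155.6);B=np.radians(100.1)
for f,o,hd in(('side0',[.4638,-.2874,.0235],A),('s5',[.4633,-.2874,.2072-.0354],A),('s7',[.4605,.1632,.0956-.0354],B)):
    print(f,top(f,np.array(o),hd,None,ks))
for f,o,hd in(('scene0',[.4638,-.2874,.0235],A),('c5',[.4633,-.2874,.2072-.0354],A),('c7',[.4605,.1632,.0956-.0354],B)):
    print(f,top(f,np.array(o),hd,None,ks))
E
```

```text
side0 [[  0.024   65.75    21.6249 204.9207]
 [  0.027   65.75    20.5547 205.3245]
 [  0.03    65.5     16.8026 204.2213]
 [  0.033   65.75    27.4333 201.6266]
 [ -0.024   65.5     26.0221 198.5488]
 [ -0.028   66.      24.0951 196.3494]
 [ -0.032   65.75    15.2202 190.1564]]
s5 [[  0.024   65.25    21.1844 191.2687]
 [  0.027   65.5     19.8713 188.3156]
 [  0.03    65.5     22.1539 187.0357]
 [  0.033   65.5     36.3604 192.094 ]
 [ -0.024   64.25    24.355  130.7349]
 [ -0.028   64.75    23.4318 132.2319]
 [ -0.032   64.5     17.9587 128.5121]]
s7 [[  0.024   52.25   128.2542 129.075 ]
 [  0.027   63.5    120.8288 131.676 ]
 [  0.03    63.5    108.4906 144.1243]
 [  0.033   62.75    93.3199 163.557 ]
 [ -0.024   64.      22.7412 128.5711]
 [ -0.028   64.      19.5294 182.655 ]
 [ -0.032   64.25    29.5991 232.3963]]
scene0 [[  0.024   67.5     72.7858 203.3969]
 [  0.027   65.25    85.1193 208.2653]
 [  0.03    62.75    90.4071 209.3486]
 [  0.033   60.      92.4426 210.2664]
 [ -0.024   52.      54.0709  52.3719]
 [ -0.028   52.      52.4749  50.6091]
 [ -0.032   52.      53.479   52.8702]]
c5 [[  0.024   67.      46.4938 181.153 ]
 [  0.027   64.75    45.8896 178.7993]
 [  0.03    62.5     48.1646 170.8997]
 [  0.033   60.      50.6958 160.7513]
 [ -0.024   54.25    39.298   40.6965]
 [ -0.028   52.      42.7206  40.4973]
 [ -0.032   52.      44.06    38.213 ]]
c7 [[  0.024   52.     113.4054 111.8385]
 [  0.027   52.     113.3049 107.999 ]
 [  0.03    52.     111.8288 103.3743]
 [  0.033   52.     111.0794  99.7376]
 [ -0.024   60.75    48.9416 113.5226]
 [ -0.028   60.5     54.2443 119.4752]
 [ -0.032   60.5     65.5897 133.2752]]
```

The height offset is the same in the rack and in the grip (within 0.5 mm), so the leaf has not slipped and z is right. Correcting x by +1.4 mm.

Call:
apply_moves:
  motion:
    - [[-0.0004, 0.0014, 0, 0, 0, 0, 255], [0, 0, 0, 0, 0, 0, 255], [0, 0, 0, 0, 0, 0, 255], [0, 0, 0, 0, 0, 0, 255], [0, 0, 0, 0, 0, 0, 255]]

```text
time: 15.77
position: [0.4618, 0.1631, 0.0954]
tool_rot: [[-0.175, 0.985, -0.0], [0.985, 0.175, -0.0], [-0.0, -0.0, -1.0]]
contact_force: [-0.2, -0.1, -0.3]
grip_width: 0.0078
grasp_force: 30.0
```

Call:
apply_moves:
  motion:
    - [[0, 0, 0, 0, 0, 0, 255], [0, 0, 0, 0, 0, 0, 255], [0, 0, 0, 0, 0, 0, 255], [0, 0, 0, 0, 0, 0, 255], [0, 0, 0, 0, 0, 0, 255]]

```text
time: 16.18
position: [0.4618, 0.163, 0.0954]
tool_rot: [[-0.175, 0.985, -0.0], [0.985, 0.175, -0.0], [-0.0, -0.0, -1.0]]
contact_force: [0.6, -0.6, -0.8]
grip_width: 0.0076
grasp_force: 30.0
```

```bash
python3 rem.py; python3 - <<'E'
from k import *
snap('wrist','w8.png');P=dict(th=.175,O=np.array([.4604,.1630]))
print(leftedge('w8',275,310,[215,222,229,235,239,258,263,268,273,278],**P))
im=cv2.imread('pics/w8.png').max(2)
for u in (298,334): print(u,im[240:262,u])
E
```

```text
[0.4618 0.163  0.0954] heading 100.07722694262658 rem tool [ 0.0002 -0.0014  0.    ] 0.007581168658525676 29.999277591705322 [ 0.6163 -0.6362 -0.7841] 16.1833
[[215.     288.3158  -0.0005   0.0328]
 [222.     288.5714  -0.0004   0.0293]
 [229.     288.7586  -0.0004   0.0257]
 [235.     288.7416  -0.0004   0.0226]
 [239.     288.8421  -0.0004   0.0205]
 [258.     289.9481   0.       0.0105]
 [263.     288.8082  -0.0006   0.0078]
 [268.     289.2286  -0.0004   0.0051]
 [273.     289.2059  -0.0005   0.0024]
 [278.     289.1944  -0.0006  -0.0004]]
298 [ 32  30  32  32  31  32  29  34  27 113 116 117 116  49  29  27  29  29
  33  28  30  26]
334 [ 27  27  23  27  28  25  60 114 120 113 119 116 120 116 118 118 122  50
  31  24  28  23]
```

Now both knuckles lie on the same line (−0.4 against −0.5 mm), the arm is still and there is no contact force. Handing in.

```bash
python3 -c "
from plant import robot
print(robot.finish_job())"
```

```text
the job is handed in; nothing more can be done
None
```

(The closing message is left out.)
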